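# Turn the stock tags of the canister bins

## Robot

A 6-joint arm with a two-finger parallel gripper is mounted at the origin on a cart in front of the work surface, level with it; the furniture and walls round the work are solid. World frame = base frame: x ahead of the robot, y to its left, z up, the work surface at z = 0. Lengths are in m, angles in degrees, forces in N, time in s.
With the tool pointing down it reaches from about 0.4 to 0.825 m from the base axis. Payload 7 kg.
Tool frame: the origin (TCP) lies midway between the tips of the shut fingers; the grasp point (between the pads) lies 19 mm behind it (ctrl.grasp_offset is the distance from the TCP to the grasp point, in m); z points along the fingers, x is the direction in which the jaws open and shut, and the axes are right-handed (so a half turn about z gives the same grasp; the last joint's range is limited). The gripper opens to 88 mm and grips with 3 to 60 N. Pads are 19 mm wide; open, the fingers measure 130 mm over their backs; the gripper's body (78 mm by 193 mm) begins 47 mm behind the grasp point.
Start: joints at [93.455, 20.546, 0.682, 0, -70.136, -16.507], TCP at [0.152, 0.658, 0.227] pointing down, gripper open.
Joint ranges: [-176.03, 176.03], [-82.01, 121.73], [-58.28, 71.71], [-173.87, 95.51], [-174.79, -0.11], [-173.66, 173.66]. Speed limits (degrees/s): [136.94, 136.94, 172.46, 180, 180, 180].

## Interface

Orientations are given as [roll, pitch, yaw] about the fixed x, y, z axes, in that order (R = Rz(yaw) Ry(pitch) Rx(roll)).
In Python, from plant import sensors, snapshot, order, ctrl gives the robot as it stands.
- The arm moves only by the tool send_rows, never from a script. Its argument "commands" is a list of rows, each a list of 3 entries, a list of its own where there are three numbers: the closure, from 0 (fully open) to 1 (shut), then the shift along the world's x, y, z in units of 0.25 m (1.0 is 0.25 m), then the turn, a rotation vector about the world's x, y, z in units of 360 degrees (1.0 is 360 degrees). In form: [[hand, [x, y, z], [ax, ay, az]], ...]. A call has 1 to 12 rows; each row shifts and turns the pose as measured when the row begins; what a row does not reach is not made up. A row lasts 1/10 s, in which the tool goes at most 50 mm and 8.59 degrees, less where a joint would pass 70% of its speed; a pose out of reach is approached as far as the arm can. A call with a number of a shift or a turn outside -1 to 1 is refused whole. A call with a gripper value outside its range is refused whole. The fingers move at their own pace and stop on an object; the grip force is fixed at half the most. Time passes only in rows, so rows that do not move let the fingers close. It gives the time, the measured TCP pose, the force and the opening at its end, in the units of the state.
- sensors.get_obs(): the state, without advancing time (a new reading comes with each control period).
- snapshot(name): name is "scene" or "side" or "wrist"; returns a dict with "color" (420x560x3 uint8, blue, green, red), "z_map" (420x560 float32, m along the optical axis (not along the pixel's ray), 0 where there is no reading), "mtx" (3x3 intrinsics, pixels), "xyz" and "attitude" of the camera in the world. Camera axes: x right, y down, z forward; pixel columns grow to the right and rows downward; lengths in m; the calibration is good to about 2 mm. A picture is of the moment at which its call begins.
- order.close_job(): hands the job in, once; it reports no verdict.
The state is a dict: "clock": time; "joint_pos": joint angles; "qvel": joint speeds; "tau": joint torques, N m; "tool_pos": TCP position; "orientation": TCP orientation; "force": force on the tool from outside, world axes, zero at the start; "moment": the same for the moment, N m; "opening": finger opening in m.
Only numpy, scipy, OpenCV 4.12 (cv2) and the standard library are available. Lean on these libraries where they do the work, as an engineer would, in place of code of your own. Each camera call takes 0.05 s, during which the arm holds its last target.

## Task

Set the flip tags on the stock rack right: with the fingers, gently push over each tag that is wrong, so that only the full bins (a canister in both pockets) show green in front of them, while the half-full and the empty bin show red. Only push the tags: do not pinch them, and leave the bins and the canisters where they stand.

Things in the scene. Friction and masses are not known exactly. Their poses are not given: they have to be found in the camera images.
- rack: fixed aluminium stock rack, 200 x 450 mm, plate top 8 mm above the bench, back wall 32 mm. Origin: centre of its underside; z up, -x the front (robot's side), +y the left. Four places along y (y = 162, 54, -54, -162 mm), each with a flip tag in front (pin at x = -50 mm) and its bin right behind it (centre x = +68 mm). Lugs and rubber stops at the pins reach up to 32 mm above the bench.
- tag_1_pin (a point): middle of the hinge pin of a flip tag, 26 mm above the bench; one of four alike. The pin lies along the rack's y; the leaf swings about it from back to front like a page. The tag belongs to the bin behind it (centre 118 mm along the rack's +x). Leaf: 40 mm along the pin, 50 mm from pin to free edge, 3 mm thick, smooth, 35 g, rounded edge; one face green with a white ring, the other red with a white bar.
- tag_1 (a joint): leaf angle: 0 = leaning back (rack's +x), red face up; 0.94 = upright; 1.88 = leaning to the front (-x), green face up. It rests only at these stops, 36 degrees above level: free edge then 40 mm from the pin, 55 mm above the bench (76 mm upright). Pushed level at the free edge from its low side until just past upright, it falls over by its weight; a finger low over the pin would press it on its stop.
- tag_2_pin (a point): middle of the hinge pin of a flip tag, 26 mm above the bench; one of four alike. The pin lies along the rack's y; the leaf swings about it from back to front like a page. The tag belongs to the bin behind it (centre 118 mm along the rack's +x). Leaf: 40 mm along the pin, 50 mm from pin to free edge, 3 mm thick, smooth, 35 g, rounded edge; one face green with a white ring, the other red with a white bar.
- tag_2 (a joint): leaf angle: 0 = leaning back (rack's +x), red face up; 0.94 = upright; 1.88 = leaning to the front (-x), green face up. It rests only at these stops, 36 degrees above level: free edge then 40 mm from the pin, 55 mm above the bench (76 mm upright). Pushed level at the free edge from its low side until just past upright, it falls over by its weight; a finger low over the pin would press it on its stop.
- tag_3_pin (a point): middle of the hinge pin of a flip tag, 26 mm above the bench; one of four alike. The pin lies along the rack's y; the leaf swings about it from back to front like a page. The tag belongs to the bin behind it (centre 118 mm along the rack's +x). Leaf: 40 mm along the pin, 50 mm from pin to free edge, 3 mm thick, smooth, 35 g, rounded edge; one face green with a white ring, the other red with a white bar.
- tag_3 (a joint): leaf angle: 0 = leaning back (rack's +x), red face up; 0.94 = upright; 1.88 = leaning to the front (-x), green face up. It rests only at these stops, 36 degrees above level: free edge then 40 mm from the pin, 55 mm above the bench (76 mm upright). Pushed level at the free edge from its low side until just past upright, it falls over by its weight; a finger low over the pin would press it on its stop.
- tag_4_pin (a point): middle of the hinge pin of a flip tag, 26 mm above the bench; one of four alike. The pin lies along the rack's y; the leaf swings about it from back to front like a page. The tag belongs to the bin behind it (centre 118 mm along the rack's +x). Leaf: 40 mm along the pin, 50 mm from pin to free edge, 3 mm thick, smooth, 35 g, rounded edge; one face green with a white ring, the other red with a white bar.
- tag_4 (a joint): leaf angle: 0 = leaning back (rack's +x), red face up; 0.94 = upright; 1.88 = leaning to the front (-x), green face up. It rests only at these stops, 36 degrees above level: free edge then 40 mm from the pin, 55 mm above the bench (76 mm upright). Pushed level at the free edge from its low side until just past upright, it falls over by its weight; a finger low over the pin would press it on its stop.
- bin_1: loose open blue bin, 56 mm (x) x 99 mm (y) x 24 mm high, parted in the middle into two pockets (left and right), each for one canister; all four bins are alike. Full: both pockets hold a canister. Origin: centre of its underside, 8 mm above the bench.
- bin_2: loose open blue bin, 56 mm (x) x 99 mm (y) x 24 mm high, parted in the middle into two pockets (left and right), each for one canister; all four bins are alike. Full: both pockets hold a canister. Origin: centre of its underside, 8 mm above the bench.
- bin_3: loose open blue bin, 56 mm (x) x 99 mm (y) x 24 mm high, parted in the middle into two pockets (left and right), each for one canister; all four bins are alike. Full: both pockets hold a canister. Origin: centre of its underside, 8 mm above the bench.
- bin_4: loose open blue bin, 56 mm (x) x 99 mm (y) x 24 mm high, parted in the middle into two pockets (left and right), each for one canister; all four bins are alike. Full: both pockets hold a canister. Origin: centre of its underside, 8 mm above the bench.
- can_1_mid (a point): centre of a loose whitish screw-top optics canister with a grey ribbed cap, 39 mm across, 50 mm high, one of five alike; each stands upright in a pocket of a bin, 24 mm left or right of the bin's centre, its top 61 mm above the bench.
- can_2_mid (a point): centre of a loose whitish screw-top optics canister with a grey ribbed cap, 39 mm across, 50 mm high, one of five alike; each stands upright in a pocket of a bin, 24 mm left or right of the bin's centre, its top 61 mm above the bench.
- can_3_mid (a point): centre of a loose whitish screw-top optics canister with a grey ribbed cap, 39 mm across, 50 mm high, one of five alike; each stands upright in a pocket of a bin, 24 mm left or right of the bin's centre, its top 61 mm above the bench.
- can_4_mid (a point): centre of a loose whitish screw-top optics canister with a grey ribbed cap, 39 mm across, 50 mm high, one of five alike; each stands upright in a pocket of a bin, 24 mm left or right of the bin's centre, its top 61 mm above the bench.
- can_5_mid (a point): centre of a loose whitish screw-top optics canister with a grey ribbed cap, 39 mm across, 50 mm high, one of five alike; each stands upright in a pocket of a bin, 24 mm left or right of the bin's centre, its top 61 mm above the bench.
Things that resemble listed ones, but are neither listed nor needed, are in the scene too. Leave any purple look-alike of the part that bears can_1_mid alone.

How it is judged (in metres and radians):
At the end, for the whole second after the job is handed in: The tag in front of each bin that holds two canisters leans to the front with its green face up (joint above 1.7 rad); the tags of the other bins lean back with the red face up (joint below 0.17 rad); all leaves are at rest (((horizontal distance between tag_1_pin and can_1_mid below 0.132 m and horizontal distance between tag_1_pin and can_2_mid below 0.132 m and value of joint tag_1 above 1.7 rad) or (horizontal distance between tag_1_pin and can_3_mid below 0.132 m and horizontal distance between tag_1_pin and can_4_mid below 0.132 m and value of joint tag_1 above 1.7 rad) or (not (horizontal distance between tag_1_pin and can_1_mid below 0.132 m) and not (horizontal distance between tag_1_pin and can_2_mid below 0.132 m) and not (horizontal distance between tag_1_pin and can_3_mid below 0.132 m) and not (horizontal distance between tag_1_pin and can_4_mid below 0.132 m) and value of joint tag_1 below 0.17 rad)) and ((horizontal distance between tag_2_pin and can_1_mid below 0.132 m and horizontal distance between tag_2_pin and can_2_mid below 0.132 m and value of joint tag_2 above 1.7 rad) or (horizontal distance between tag_2_pin and can_3_mid below 0.132 m and horizontal distance between tag_2_pin and can_4_mid below 0.132 m and value of joint tag_2 above 1.7 rad) or (not (horizontal distance between tag_2_pin and can_1_mid below 0.132 m) and not (horizontal distance between tag_2_pin and can_2_mid below 0.132 m) and not (horizontal distance between tag_2_pin and can_3_mid below 0.132 m) and not (horizontal distance between tag_2_pin and can_4_mid below 0.132 m) and value of joint tag_2 below 0.17 rad)) and ((horizontal distance between tag_3_pin and can_1_mid below 0.132 m and horizontal distance between tag_3_pin and can_2_mid below 0.132 m and value of joint tag_3 above 1.7 rad) or (horizontal distance between tag_3_pin and can_3_mid below 0.132 m and horizontal distance between tag_3_pin and can_4_mid below 0.132 m and value of joint tag_3 above 1.7 rad) or (not (horizontal distance between tag_3_pin and can_1_mid below 0.132 m) and not (horizontal distance between tag_3_pin and can_2_mid below 0.132 m) and not (horizontal distance between tag_3_pin and can_3_mid below 0.132 m) and not (horizontal distance between tag_3_pin and can_4_mid below 0.132 m) and value of joint tag_3 below 0.17 rad)) and ((horizontal distance between tag_4_pin and can_1_mid below 0.132 m and horizontal distance between tag_4_pin and can_2_mid below 0.132 m and value of joint tag_4 above 1.7 rad) or (horizontal distance between tag_4_pin and can_3_mid below 0.132 m and horizontal distance between tag_4_pin and can_4_mid below 0.132 m and value of joint tag_4 above 1.7 rad) or (not (horizontal distance between tag_4_pin and can_1_mid below 0.132 m) and not (horizontal distance between tag_4_pin and can_2_mid below 0.132 m) and not (horizontal distance between tag_4_pin and can_3_mid below 0.132 m) and not (horizontal distance between tag_4_pin and can_4_mid below 0.132 m) and value of joint tag_4 below 0.17 rad)) and velocity of joint tag_1 between -0.1 and 0.1 rad/s and velocity of joint tag_2 between -0.1 and 0.1 rad/s and velocity of joint tag_3 between -0.1 and 0.1 rad/s and velocity of joint tag_4 between -0.1 and 0.1 rad/s); the robot touches nothing.
It fails at once if a canister is shifted or lifted by more than 15 mm (distance of any of can_1_mid, can_2_mid, can_3_mid, can_4_mid, can_5_mid from where it was at the start of the episode above 0.015 m).
It fails at once if a bin is shifted or lifted by more than 15 mm (distance of any of bin_1, bin_2, bin_3, bin_4 from where it was at the start of the episode above 0.015 m).
It fails at once if a tag is pinched or forced: more than 30 N between fingers and leaf (contact force between the fingers and tag_1 above 30 N or contact force between the fingers and tag_2 above 30 N or contact force between the fingers and tag_3 above 30 N or contact force between the fingers and tag_4 above 30 N).
It fails at once if a tag is pushed with the arm or the gripper's body instead of the fingers (contact force between the arm and tag_1 above 1 N or contact force between the arm and tag_2 above 1 N or contact force between the arm and tag_3 above 1 N or contact force between the arm and tag_4 above 1 N).
It also fails if it takes over 45 s, if anything falls off the work surface, if the arm or the gripper's body presses on something with over 40 N, if the wrist force passes 120 N, or if a joint passes its speed limit or range.

## Working session

There is one attempt and no reset: what is moved stays moved. The work goes in short steps, Python scripts to look and compute and a tool call to move; the robot and the scene stay as the last step left them, time stands still between calls to the robot, and variables do not carry over. Pictures are saved under pics/ and viewed, and the job is handed in when it is done.

Besides the shell and the picture viewer there is one more tool, called after "Emit:" as a command line: name --argument value ..., lists and objects as JSON in quotes. send_rows: Moves the arm, as the interface text tells. Its arguments: {"type":"object","properties":{"commands":{"type":"array","items":{"type":"array"}}},"required":["commands"]}

```bash
mkdir -p pics; cat > h.py <<'E'
import numpy as np,cv2
from scipy.spatial.transform import Rotation as R
from plant import sensors,snapshot,order,ctrl
def snap(n,f):
    s=snapshot(n); cv2.imwrite('pics/'+f+'.png',s['color']); np.savez('pics/'+f+'.npz',**{k:np.array(v) for k,v in s.items()}); return s
def cloud(s):
    z=np.array(s['z_map']);K=np.array(s['mtx']);v,u=np.mgrid[:z.shape[0],:z.shape[1]]
    P=np.stack([(u-K[0,2])/K[0,0]*z,(v-K[1,2])/K[1,1]*z,z],-1)
    a=np.array(s['attitude'])
    M=a if a.shape==(3,3) else R.from_euler('xyz',a,degrees=True).as_matrix()
    W=P@M.T+np.array(s['xyz']); W[z==0]=np.nan; return W
E
python3 - <<'E'
from h import *
for n in('scene','side','wrist'):
    s=snap(n,n+'0'); print(n,s['xyz'],s['attitude'],s['mtx'])
print(sensors.get_obs())
E
```

```text
scene [0.01266808 0.47808795 0.42921213] [-116.23755028   -0.5208538  -130.39923665] [[481.03451621   0.         277.14733317]
 [  0.         481.03451621 220.5294187 ]
 [  0.           0.           1.        ]]
side [ 0.10573282 -0.67490866  0.73935889] [-131.07459575    1.1018156   -38.10563799] [[514.02123279   0.         291.63028684]
 [  0.         514.02123279 211.63902511]
 [  0.           0.           1.        ]]
wrist [0.22478138 0.64116375 0.38399403] [ 1.63926440e+02 -6.02390478e-02 -1.03013545e+02] [[364.35617425   0.         277.35279766]
 [  0.         364.35617425 210.03781319]
 [  0.           0.           1.        ]]
{'clock': 0.15, 'joint_pos': array([ 9.34547551e+01,  2.05825265e+01,  6.46979884e-01, -1.34855746e-02,
       -7.01383281e+01, -1.65062161e+01]), 'qvel': array([-0.00863144, -0.23987221,  0.17080952,  0.04715415,  0.06449352,
        0.01337066]), 'tau': array([ 1.00319070e-03, -5.83274245e+01,  2.93288308e+01,  7.00125128e+00,
        8.62242887e-03, -1.09716207e-04]), 'tool_pos': array([0.15239074, 0.65719039, 0.22584445]), 'orientation': array([-1.79991166e+02, -7.44326221e-02, -1.03056057e+02]), 'force': array([ 0.00638928, -0.31000907, -0.14998402]), 'moment': array([-0.00059778, -0.01583159, -0.00947542]), 'opening': 0.08771500967665859}
```

View pics/scene0.png

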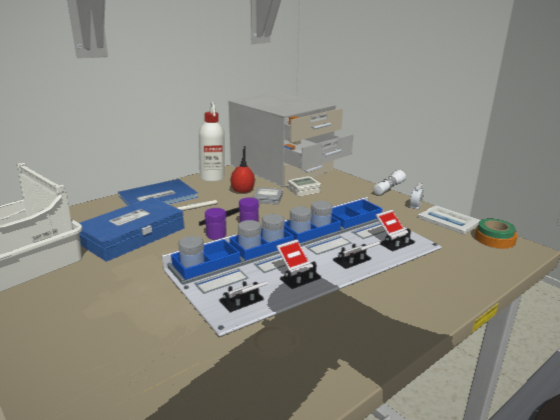

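View pics/side0.png

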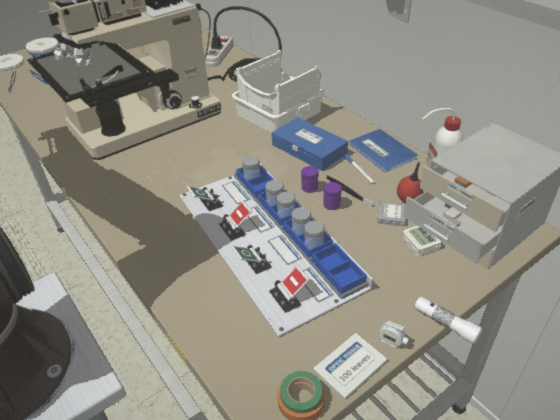

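View pics/wrist0.png

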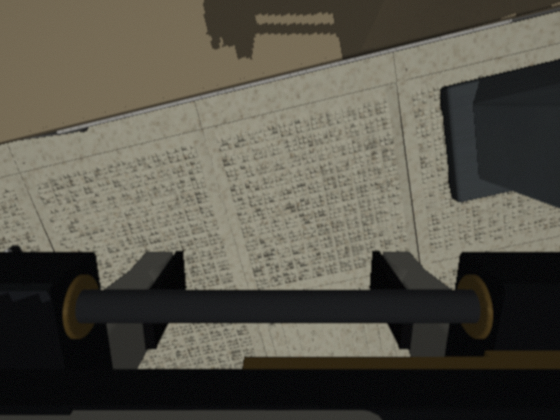

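Scene: four tags, at (242,293), (300,262), (352,254) and (395,228), and grey-capped cans at (190,255), (249,236), (273,229), (300,219) and (321,214). The two purple cans at (215,224) and (249,210) are look-alikes behind the rack. Next I'll enlarge the view and fit the rack pose.

```bash
python3 - <<'E'
from h import *
for n,(a,b,c,d) in {'scene0':(185,315,160,450),'side0':(140,340,170,380)}.items():
    s=np.load('pics/%s.npz'%n); 
    im=s['color'][a:b,c:d]; im=cv2.resize(im,None,fx=2.7,fy=2.7,interpolation=cv2.INTER_CUBIC); cv2.imwrite('pics/%s_c.png'%n,im)
    W=cloud(s); hsv=cv2.cvtColor(s['color'],cv2.COLOR_BGR2HSV)
    z=W[...,2]
    # can tops
    roi=np.zeros(z.shape,bool); roi[a:b,c:d]=1
    m=(roi&(z>.056)&(z<.066)&(hsv[...,1]<60)).astype(np.uint8)
    k,l,st,ce=cv2.connectedComponentsWithStats(m)
    for i in range(1,k):
        if st[i,4]>40:
            p=W[l==i]; print(n,'can?',st[i,4],ce[i].round(),((p.min(0)+p.max(0))/2).round(4),np.ptp(p,axis=0).round(3))
    m=(hsv[...,0]<10)&(hsv[...,1]>150)&(hsv[...,2]>80)&roi&(z>.02)&(z<.08)
    k,l,st,ce=cv2.connectedComponentsWithStats(m.astype(np.uint8))
    for i in range(1,k):
        if st[i,4]>40: p=W[l==i]; print(n,'red',ce[i].round(),p.mean(0).round(4),p.min(0).round(3),p.max(0).round(3))
    m=((hsv[...,0]>105)&(hsv[...,0]<125)&(hsv[...,1]>150)&roi&(z>.028)&(z<.036)).astype(np.uint8)
    p=W[m>0]; print(n,'blue rect',cv2.minAreaRect((p[:,:2]*1000).astype(np.float32)))
    m=(roi&(z>.004)&(z<.012)&(hsv[...,1]<60)).astype(np.uint8)
    p=W[m>0]; print(n,'plate rect',cv2.minAreaRect((p[:,:2]*1000).astype(np.float32)),len(p))
E
```

```text
scene0 can? 187 [322. 206.] [ 0.5775 -0.1156  0.0594] [0.038 0.039 0.006]
scene0 can? 200 [301. 212.] [ 0.5842 -0.0688  0.0594] [0.039 0.039 0.007]
scene0 can? 215 [273. 219.] [ 0.5917 -0.0093  0.0594] [0.039 0.039 0.007]
scene0 can? 235 [249. 226.] [0.5964 0.0389 0.0592] [0.039 0.038 0.006]
scene0 can? 285 [191. 242.] [0.6097 0.145  0.0593] [0.039 0.039 0.006]
scene0 red [391. 222.] [ 0.4722 -0.1876  0.0431] [ 0.458 -0.206  0.032] [ 0.488 -0.171  0.054]
scene0 red [293. 254.] [0.4982 0.0268 0.0431] [0.483 0.008 0.032] [0.515 0.045 0.054]
scene0 blue rect ((651.3212890625, -46.749481201171875), (422.3330383300781, 190.9195098876953), 82.483642578125)
scene0 plate rect ((597.441162109375, -125.24942016601562), (586.4292602539062, 508.9594421386719), 62.98767852783203) 9856
side0 can? 164 [250. 161.] [0.6125 0.1446 0.0603] [0.04  0.038 0.008]
side0 can? 393 [280. 192.] [0.5964 0.0136 0.0608] [0.044 0.087 0.01 ]
side0 can? 224 [301. 214.] [ 0.5867 -0.0705  0.0604] [0.038 0.039 0.008]
side0 can? 246 [314. 228.] [ 0.5807 -0.1179  0.0603] [0.04  0.041 0.009]
side0 blue rect ((587.9214477539062, -44.01580810546875), (411.940673828125, 53.086639404296875), 83.28720092773438)
side0 plate rect ((549.9168090820312, 20.78985595703125), (605.1574096679688, 532.6211547851562), 48.55949401855469) 9088
```

View pics/scene0_c.png

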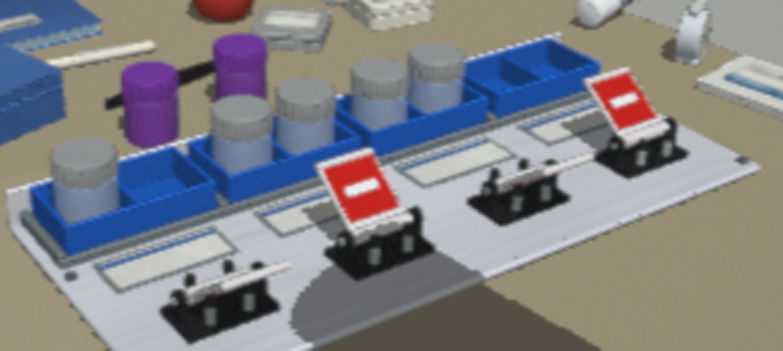

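View pics/side0_c.png

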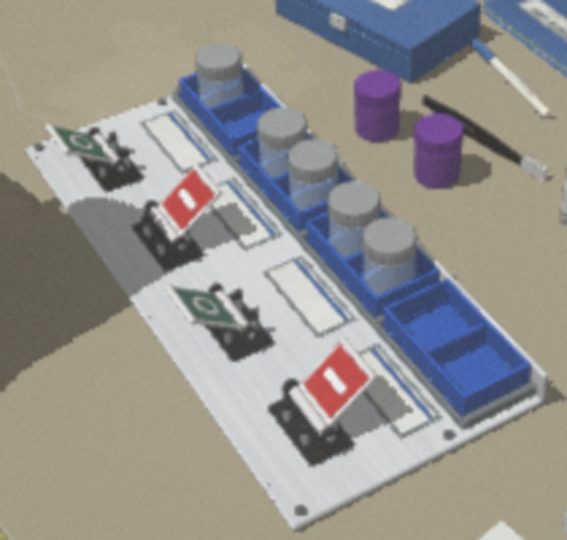

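Crops confirm (pixels in the scene image):
- Bin A (can at 190,255; right pocket empty) is half-full, but its tag (242,293) shows green: **wrong**.
- Bin B (cans at 249,236 and 273,229) is full, but its tag (293,254) is red: **wrong**.
- Bin C is full and green, and bin D is empty and red: both right.

The purple cans at (215,224) and (249,210) stand off the rack and I'll ignore them. Next I'll check the clearance of the path.

```bash
python3 - <<'E'
from h import *
from scipy.optimize import least_squares
A=np.array([[68,186],[68,78],[68,30],[68,-30],[68,-78]])/1000
S=np.array([[.6097,.145],[.5964,.0389],[.5917,-.0093],[.5842,-.0688],[.5775,-.1156]])
S2=np.array([[.6125,.1446],[np.nan]*2,[np.nan]*2,[.5867,-.0705],[.5807,-.1179]])
def T(p,a): c,s=np.cos(p[2]),np.sin(p[2]); return a@np.array([[c,s],[-s,c]])+p[:2]
r=least_squares(lambda p:np.r_[(T(p,A)-S).ravel(),(T(p,A)-S2)[[0,3,4]].ravel()],[.5,0,-.12]); p=r.x
print(p[:2],np.degrees(p[2]),abs(r.fun).max())
for n,y in(('A',.162),('B',.054)):
  for x in (-.05,-.09,-.01): print(n,x,T(p,np.array([x,y])).round(4))
for nm,x,y in(('A start',-.125,.162),('A end',-.056,.162),('B start',.014,.054),('B end',-.046,.054)): print(nm,T(p,np.array([x,y])).round(4))
for n in('scene0','side0'):
  W=cloud(np.load('pics/%s.npz'%n)).reshape(-1,3)
  for lo,hi in((.1,.2),(.2,.6)):
    q=W[(W[:,2]>lo)&(W[:,2]<hi)&(np.hypot(W[:,0],W[:,1])>.2)&(W[:,0]<.75)&(W[:,0]>0)&(W[:,1]>-.4)&(W[:,1]<.9)]
    if len(q): print(n,lo,len(q),np.percentile(q,[1,50,99],axis=0).round(2))
E
```

```text
[ 0.52096591 -0.03132922] -6.869910942126904 0.0018107751174881725
A -0.05 [0.4907 0.1355]
A -0.09 [0.451  0.1403]
A -0.01 [0.5304 0.1307]
B -0.05 [0.4778 0.0283]
B -0.09 [0.4381 0.033 ]
B -0.01 [0.5175 0.0235]
A start [0.4162 0.1445]
A end [0.4847 0.1362]
B start [0.5413 0.0206]
B end [0.4818 0.0278]
scene0 0.1 353 [[ 0.73 -0.37  0.1 ]
 [ 0.73 -0.29  0.11]
 [ 0.74 -0.21  0.12]]
side0 0.1 8345 [[ 0.34 -0.36  0.1 ]
 [ 0.51  0.51  0.16]
 [ 0.74  0.76  0.2 ]]
side0 0.2 7222 [[0.37 0.49 0.2 ]
 [0.52 0.52 0.29]
 [0.71 0.58 0.36]]
```

Emit:
send_rows --commands '[[1, [0.012, -0.16, 0], [0, 0, 0.003]], [1, [0.012, -0.16, 0], [0, 0, 0.003]], [1, [0.012, -0.16, 0], [0, 0, 0.003]], [1, [0.012, -0.16, 0], [0, 0, 0.003]], [1, [0.012, -0.16, 0], [0, 0, 0.003]], [1, [0.012, -0.16, 0], [0, 0, 0.003]], [1, [0.13, -0.12, 0], [0, 0, 0]], [1, [0.13, -0.12, 0], [0, 0, 0]], [1, [0.13, -0.12, 0], [0, 0, 0]], [1, [0.13, -0.12, 0], [0, 0, 0]]]'

```text
clock: 1.15
tool_pos: [0.3002, 0.2845, 0.2208]
orientation: [-179.9, -0.3, -95.8]
force: [1.7, 1.8, -0.2]
opening: 0.0136
```

Emit:
send_rows --commands '[[1, [0.09, -0.11, -0.05], [0, 0, -0.003]], [1, [0.09, -0.11, -0.05], [0, 0, 0]], [1, [0.09, -0.11, -0.05], [0, 0, 0]], [1, [0.09, -0.11, -0.05], [0, 0, 0]], [1, [0.09, -0.11, -0.05], [0, 0, 0]], [1, [0, 0, 0], [0, 0, 0]]]'

```text
clock: 1.75
tool_pos: [0.418, 0.1374, 0.1571]
orientation: [-179.9, -0.0, -97.1]
force: [-0.7, -0.9, -0.2]
opening: 0.0001
```

```bash
python3 - <<'E'
from h import *
print(sensors.get_obs()['tool_pos'],sensors.get_obs()['orientation'],sensors.get_obs()['force'])
snap('side','side1');snap('wrist','wrist1')
E
```

```text
[0.41798587 0.1373878  0.15711299] [-1.79860878e+02 -3.29603745e-02 -9.71313084e+01] [-0.72701491 -0.85338125 -0.15127978]
```

View pics/side1.png

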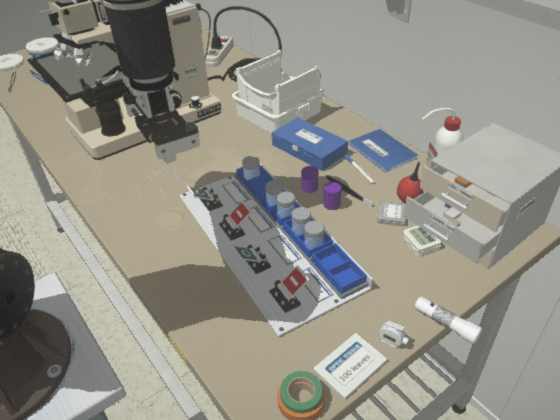

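View pics/wrist1.png

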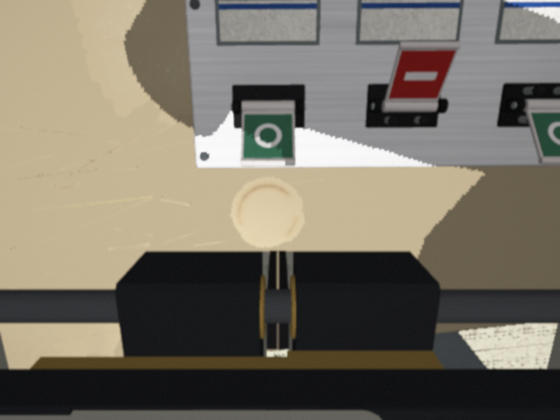

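```bash
python3 - <<'E'
from h import *
W=cloud(np.load('pics/wrist1.npz'))
for u,v in((268,212),(268,182),(235,212),(320,230),(268,160),(268,106)): print(u,v,W[v,u].round(4))
s=np.load('pics/side1.npz');M=R.from_euler('xyz',s['attitude'],degrees=True).as_matrix()
c=M.T@(np.array([.418,.1374,.157])-s['xyz']);print((s['mtx']@c/c[2])[:2])
E
```

```text
268 212 [4.008e-01 1.499e-01 1.000e-04]
268 182 [4.282e-01 1.463e-01 4.000e-04]
235 212 [0.4046 0.1795 0.0007]
320 230 [0.378  0.1049 0.0004]
268 160 [0.4551 0.1414 0.0562]
268 106 [0.492  0.1372 0.0301]
[167.64290956 158.88902616]
```

Emit:
send_rows --commands '[[1, [-0.01, 0.03, -0.1], [0, 0, 0]], [1, [0, 0, -0.13], [0, 0, 0]], [1, [0, 0, -0.13], [0, 0, 0]], [1, [0, 0, -0.07], [0, 0, 0]], [1, [0, 0, 0], [0, 0, 0]]]'

```text
clock: 2.35
tool_pos: [0.4153, 0.1538, 0.052]
orientation: [-179.4, 0.5, -96.7]
force: [0.5, 0.2, 0.7]
opening: 0.0003
```

Emit:
send_rows --commands '[[1, [0, -0.035, -0.028], [0, 0, 0]], [1, [0, 0, 0], [0, 0, 0]]]'

```text
clock: 2.55
tool_pos: [0.4153, 0.1466, 0.0461]
orientation: [-179.3, 0.6, -96.5]
force: [-0.3, -0.3, -0.3]
opening: 0.0004
```

Emit:
send_rows --commands '[[1, [0.032, -0.005, 0], [0, 0, 0]], [1, [0.032, -0.005, 0], [0, 0, 0]], [1, [0.025, -0.004, 0], [0, 0, 0]], [1, [0.025, -0.004, 0], [0, 0, 0]], [1, [0.025, -0.004, 0.005], [0, 0, 0]], [1, [0.025, -0.004, 0.005], [0, 0, 0]], [1, [0.025, -0.004, 0.01], [0, 0, 0]]]'

```text
clock: 3.25
tool_pos: [0.4686, 0.1397, 0.0546]
orientation: [-179.1, 0.8, -96.5]
force: [-0.6, -0.0, -0.1]
opening: 0.0003
```

```bash
python3 - <<'E'
from h import *
print(sensors.get_obs()['force'])
s=snap('scene','scene2');cv2.imwrite('pics/scene2_c.png',cv2.resize(s['color'][170:330,130:410],None,fx=2.7,fy=2.7))
E
```

```text
[-0.58390325 -0.022211   -0.07982965]
```

View pics/scene2_c.png

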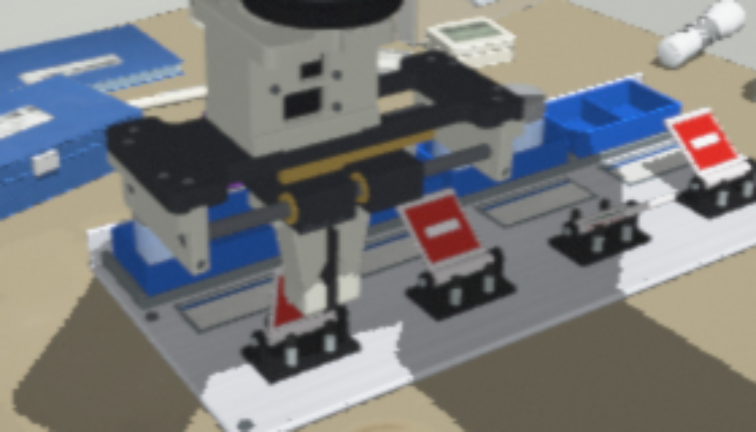

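The tag already looks red behind the finger. I'll back off and lift to see.

Emit:
send_rows --commands '[[1, [-0.08, 0.01, 0.06], [0, 0, 0]], [1, [-0.05, 0.005, 0.14], [0, 0, 0]], [1, [0, 0, 0.14], [0, 0, 0]], [1, [0, 0, 0.1], [0, 0, 0]], [1, [0, 0, 0], [0, 0, 0]]]'

```text
clock: 3.8
tool_pos: [0.4362, 0.1426, 0.1685]
orientation: [-179.1, 0.7, -96.6]
force: [-0.3, 0.2, -0.6]
opening: 0.0008
```

```bash
python3 - <<'E'
from h import *
s=snap('side','side3');cv2.imwrite('pics/side3_c.png',cv2.resize(s['color'][140:340,170:380],None,fx=2.7,fy=2.7))
E
```

```text
(no output)
```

View pics/side3_c.png

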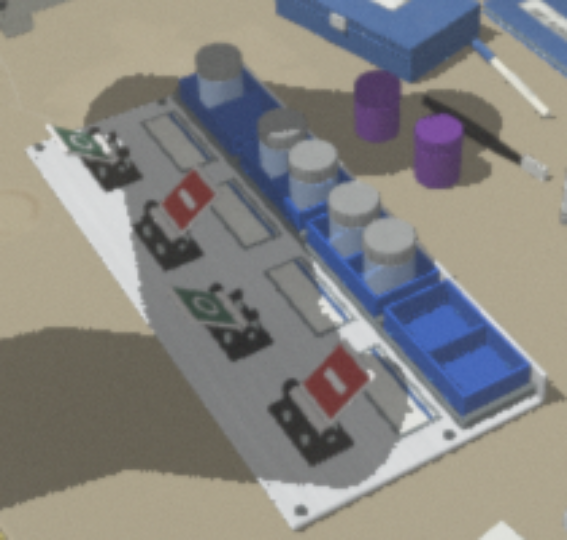

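Crop: tag A (85,143) fell back to green, because the finger stopped short of upright. I'll repeat and push further.

Emit:
send_rows --commands '[[1, [-0.08, 0.01, -0.05], [0, 0, 0]], [1, [0, 0, -0.14], [0, 0, 0]], [1, [0, 0, -0.14], [0, 0, 0]], [1, [0, 0, -0.13], [0, 0, 0]], [1, [0, 0, 0], [0, 0, 0]]]'

```text
clock: 4.35
tool_pos: [0.4139, 0.1437, 0.0478]
orientation: [-179.1, 0.8, -96.7]
force: [-0.7, -1.1, 0.3]
opening: 0.0007
```

Emit:
send_rows --commands '[[1, [0.032, -0.004, 0], [0, 0, 0]], [1, [0.032, -0.004, 0], [0, 0, 0]], [1, [0.03, -0.004, 0], [0, 0, 0]], [1, [0.03, -0.004, 0], [0, 0, 0]], [1, [0.03, -0.004, 0.005], [0, 0, 0]], [1, [0.03, -0.004, 0.005], [0, 0, 0]], [1, [0.03, -0.004, 0.005], [0, 0, 0]], [1, [0.03, -0.004, 0.005], [0, 0, 0]], [1, [0.03, -0.004, 0.005], [0, 0, 0]], [1, [0.02, -0.002, 0.005], [0, 0, 0]], [1, [0, 0, 0], [0, 0, 0]]]'

```text
clock: 5.45
tool_pos: [0.4974, 0.1343, 0.0615]
orientation: [-178.9, 1.0, -96.7]
force: [0.0, -0.5, 0.2]
opening: 0.0005
```

Emit:
send_rows --commands '[[1, [-0.1, 0.01, 0.06], [0, 0, 0]], [1, [-0.08, 0.005, 0.14], [0, 0, 0]], [1, [0, 0, 0.14], [0, 0, 0]], [1, [0, 0, 0.1], [0, 0, 0]], [1, [0, 0, 0], [0, 0, 0]]]'

```text
clock: 5.95
tool_pos: [0.4486, 0.1366, 0.1733]
orientation: [-179.1, 0.8, -96.7]
force: [-0.4, 1.2, -0.4]
opening: 0.0005
```

```bash
python3 - <<'E'
from h import *
s=snap('side','side4');cv2.imwrite('pics/side4_c.png',cv2.resize(s['color'][140:340,170:380],None,fx=2.7,fy=2.7))
E
```

```text
(no output)
```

View pics/side4_c.png

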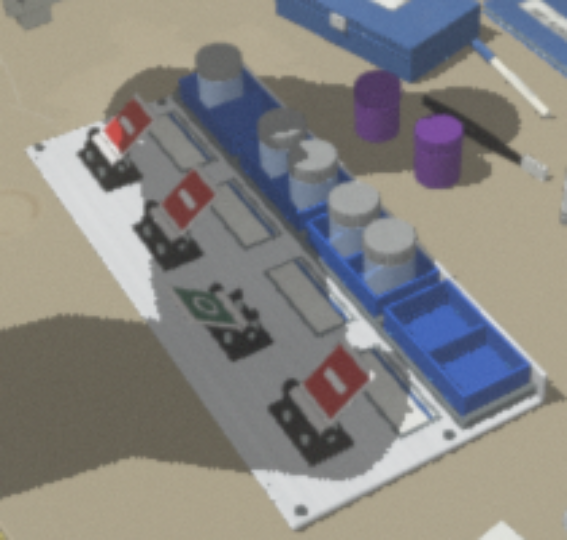

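Tag A now shows red (crop 128,127). Next is tag B (crop 188,200), pushed from behind.

Emit:
send_rows --commands '[[1, [0.094, -0.116, 0], [0, 0, 0]], [1, [0.094, -0.116, 0], [0, 0, 0]], [1, [0.094, -0.116, 0], [0, 0, 0]], [1, [0.094, -0.116, -0.05], [0, 0, 0]], [1, [0, 0, -0.05], [0, 0, 0]], [1, [0, 0, 0], [0, 0, 0]]]'

```text
clock: 6.6
tool_pos: [0.5416, 0.0161, 0.1406]
orientation: [-179.6, 0.6, -96.6]
force: [-0.2, 0.3, -0.8]
opening: 0.0006
```

Emit:
send_rows --commands '[[1, [0.01, 0.018, -0.04], [0, 0, 0]], [1, [0, 0, -0.06], [0, 0, 0]], [1, [0, 0, 0], [0, 0, 0]]]'

```text
clock: 6.9
tool_pos: [0.5427, 0.0223, 0.1131]
orientation: [-179.7, 0.6, -96.5]
force: [-1.3, 0.1, -0.8]
opening: 0.0002
```

```bash
python3 - <<'E'
from h import *
s=snap('scene','scene5');cv2.imwrite('pics/scene5_c.png',cv2.resize(s['color'][170:330,130:410],None,fx=2.7,fy=2.7))
s=snap('wrist','wrist5')
W=cloud(s);hsv=cv2.cvtColor(s['color'],cv2.COLOR_BGR2HSV)
E
```

```text
(no output)
```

View pics/scene5_c.png

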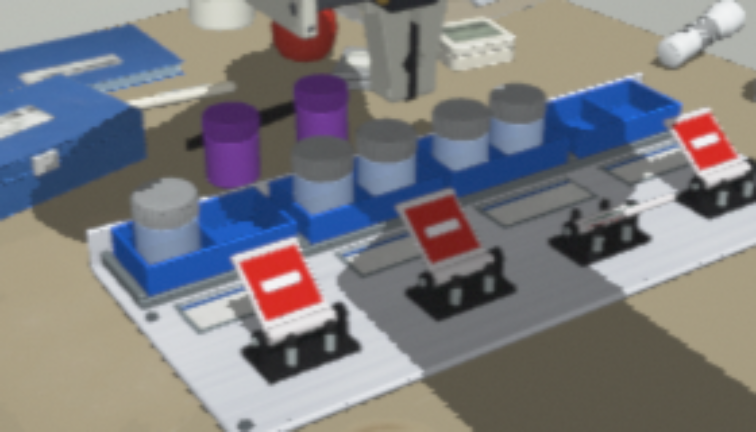

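View pics/wrist5.png

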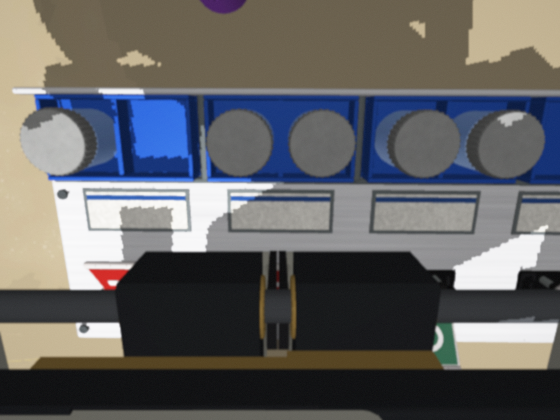

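Scene crop: tag A (285,285) is fully red. The finger (405,80) hangs above the gap behind tag B (440,230). I'll lower it into the gap.

Emit:
send_rows --commands '[[1, [0, -0.005, -0.08], [0, 0, 0]], [1, [0, 0, -0.08], [0, 0, 0]], [1, [0, 0, -0.07], [0, 0, 0]], [1, [0, 0, 0], [0, 0, 0]]]'

```text
clock: 7.4
tool_pos: [0.5465, 0.0246, 0.0608]
orientation: [-179.1, 0.8, -96.2]
force: [0.8, -0.8, -0.3]
opening: 0.0004
```

Emit:
send_rows --commands '[[1, [-0.016, -0.01, -0.04], [0, 0, 0]], [1, [0, 0, -0.02], [0, 0, 0]], [1, [0, 0, 0], [0, 0, 0]]]'

```text
clock: 7.7
tool_pos: [0.5438, 0.0232, 0.0477]
orientation: [-178.9, 0.9, -96.1]
force: [-0.1, -1.1, -0.3]
opening: 0.0002
```

Emit:
send_rows --commands '[[1, [-0.03, 0.003, 0], [0, 0, 0]], [1, [-0.03, 0.003, 0], [0, 0, 0]], [1, [-0.03, 0.003, 0], [0, 0, 0]], [1, [-0.03, 0.003, 0], [0, 0, 0]], [1, [-0.03, 0.003, 0.005], [0, 0, 0]], [1, [-0.03, 0.003, 0.005], [0, 0, 0]], [1, [-0.03, 0.003, 0.005], [0, 0, 0]], [1, [-0.03, 0.003, 0.005], [0, 0, 0]], [1, [-0.02, 0.002, 0.005], [0, 0, 0]], [1, [0, 0, 0], [0, 0, 0]]]'

```text
clock: 8.7
tool_pos: [0.4733, 0.0305, 0.0567]
orientation: [-178.7, 1.0, -96.1]
force: [-0.3, -0.1, 0.7]
opening: 0.0002
```

Emit:
send_rows --commands '[[1, [0.08, -0.01, 0.05], [0, 0, 0]], [1, [0.05, -0.005, 0.12], [0, 0, 0]], [1, [0, 0, 0.16], [0, 0, 0]], [1, [0, 0, 0.16], [0, 0, 0]], [1, [0, 0, 0.1], [0, 0, 0]], [1, [0, 0, 0], [0, 0, 0]], [1, [0, 0, 0], [0, 0, 0]]]'

```text
clock: 9.4
tool_pos: [0.5063, 0.0259, 0.2097]
orientation: [-178.8, 0.9, -96.1]
force: [-0.4, 0.2, -0.1]
opening: 0.0006
```

```bash
python3 - <<'E'
from h import *
s=snap('side','side6');cv2.imwrite('pics/side6_c.png',cv2.resize(s['color'][140:340,170:380],None,fx=2.7,fy=2.7))
s=snap('scene','scene6');cv2.imwrite('pics/scene6_c.png',cv2.resize(s['color'][170:330,160:440],None,fx=2.7,fy=2.7))
a=np.load('pics/scene0.npz')
W=cloud(s);W0=cloud(a)
for W_,c in((W0,a['color']),(W,s['color'])):
  hsv=cv2.cvtColor(c,cv2.COLOR_BGR2HSV);z=W_[...,2];m=np.zeros(z.shape,np.uint8);m[185:315,160:450]=((z>.056)&(z<.066)&(hsv[...,1]<60))[185:315,160:450]
  k,l,st,ce=cv2.connectedComponentsWithStats(m)
  for i in range(1,k):
    if st[i,4]>40: p=W_[l==i];print(((p.min(0)+p.max(0))/2).round(4),st[i,4])
  print()
# leaf edges: surface z near expected edge/pin of each tag
p=np.array([.52097,-.03133,np.radians(-6.87)]);c,q=np.cos(p[2]),np.sin(p[2])
sd=np.load('pics/side6.npz')
for nm,Ws in(('scene',W),('side',cloud(sd))):
  L=np.einsum('...i,ij->...j',Ws[...,:2]-p[:2],np.array([[c,-q],[q,c]]));z=Ws[...,2]
  for y in(.162,.054,-.054,-.162):
    r=[]
    for x in(-.08,-.02):
      m=(abs(L[...,1]-y)<.015)&(abs(L[...,0]-x)<.006)&(z>.03)&(z<.09); r.append((int(m.sum()),round(float(np.median(z[m])),3) if m.any() else None))
    print(nm,y,'front',r[0],'back',r[1])
E
```

```text
[ 0.5775 -0.1156  0.0594] 187
[ 0.5842 -0.0688  0.0594] 200
[ 0.5917 -0.0093  0.0594] 215
[0.5964 0.0389 0.0592] 235
[0.6097 0.145  0.0593] 285

[ 0.578  -0.1163  0.0597] 186
[ 0.5841 -0.0685  0.0593] 202
[ 0.5909 -0.0089  0.0593] 216
[0.5966 0.0387 0.0595] 227
[0.6101 0.1455 0.0596] 284

scene 0.162 front (0, None) back (179, 0.05)
scene 0.054 front (4, 0.048) back (0, None)
scene -0.054 front (2, 0.051) back (0, None)
scene -0.162 front (0, None) back (98, 0.05)
side 0.162 front (0, None) back (63, 0.049)
side 0.054 front (42, 0.053) back (0, None)
side -0.054 front (56, 0.052) back (0, None)
side -0.162 front (0, None) back (113, 0.049)
```

View pics/side6_c.png

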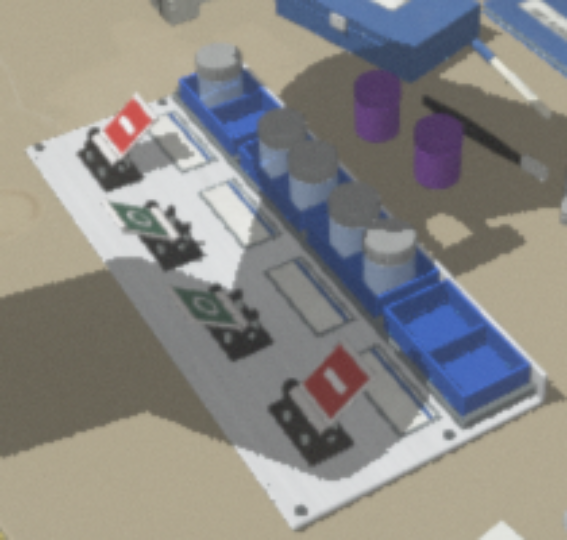

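View pics/scene6_c.png

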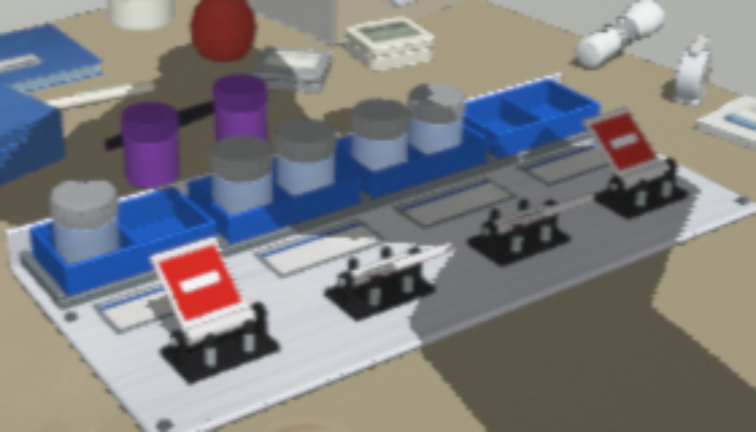

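Both views show red, green, green, red from left to right (side crop 128,127; 140,218; 205,305; 335,380). The arm is clear, so I'm handing the job in.

```bash
python3 -c "
from plant import order
print(order.close_job())"
```

```text
the job is handed in; nothing more can be done
None
```

The tags now read red, green, green, red from left to right, matching the bins (half-full, full, full, empty). I flipped two:
- **Leftmost tag (half-full bin):** pushed from green to red. The first push stopped short of upright and the leaf fell back, so I pushed it again, further, and it stayed.
- **Second tag (full bin):** pushed from red to green in one go, from behind.

Last checks before hand-in:
- **Leaves:** both cameras show them resting at their stops. The depth reading on the two green leaves was solid only in the side view; the scene camera sees them nearly edge-on.
- **Canisters:** all five are within 1 mm of where they started.
- **Bins:** they look unmoved in the pictures, but I did not measure them.
- **Forces:** the readings at the end of each move stayed below about 2 N; forces during the pushes were not logged.
- **Arm and time:** the fingers stood clear at 210 mm, and the clock was at about 9.5 s of the 45 s allowed.

The hand-in gave no verdict.

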